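Split a press-fit bearing housing evenly with a wedge

ROBOT

A 6-joint arm with a two-finger parallel gripper is mounted at the origin on the work surface; the furniture and walls round the work are solid. World frame = base frame: x ahead of the robot, y to its left, z up, the work surface at z = 0. Lengths are in m, angles in rad, forces in N, time in s.
With the tool pointing down it reaches from about 0.375 to 0.925 m from the base axis. Payload 5.7 kg.
Tool frame: the origin (TCP) lies at the very end of the fingers, on their centre line; the grasp point (between the pads) lies 19 mm behind it (manip.hold_point_z is the distance from the TCP to the grasp point, in m); z points along the fingers, y is the line along which they close (so a half turn about z gives the same grasp; the last joint's range is limited). The gripper opens to 85 mm and grips with 20 to 120 N. Pads are 22 mm wide; open, the fingers measure 114 mm over their backs; the gripper's body (76 mm by 85 mm) begins 54 mm behind the grasp point. The pads swing forward as they close: fully open they stand 13 mm farther back than shut.
Start: joints at [1.048, 0.359, 1.51, -0, 1.272, -0.115], TCP at [0.238, 0.551, 0.231] pointing down, gripper open.
Joint ranges: [-2.97, 2.97], [-1.01, 2.36], [0.21, 2.38], [-0.96, 4.11], [0.2, 2.71], [-2.98, 2.98]. Speed limits (rad/s): [2.39, 2.39, 3.14, 3.14, 3.14, 3.14].

INTERFACE

Orientations are given as a rotation vector (axis times angle).
In Python, from rig import manip gives the robot as it stands.
- The arm moves only by the tool move_arm, never from a script. Its argument "rows" is text: rows parted by semicolons, each of 7 numbers parted by spaces: the shift along the world's x, y, z in cm, then the turn, a rotation vector about the world's x, y, z in degrees, then the opening, from -1 (shut) to 1 (fully open). In form: tx ty tz ax ay az claw; .... A call has 1 to 12 rows; each row shifts and turns the commanded pose from where the row before left it; what a row does not reach is not made up. A row lasts 1/12 s, in which the tool goes at most 41.7 mm and 7.16 degrees, less where a joint would pass 70% of its speed; a pose out of reach is approached as far as the arm can. A call with a gripper value outside its range is refused whole. The fingers move at their own pace and stop on an object; "force" is the grip in N (left out, the last holds). Time passes only in rows, so rows that do not move let the fingers close. It gives the time, the measured TCP pose, the force, the opening and the grip force at its end, in the units of the state.
- manip.get_state(): the state, without advancing time (a new reading comes with each control period).
- manip.grab_frame(name): name is "side" or "top"; returns a dict with "frame" (420x560x3 uint8, red, green, blue), "camera_matrix" (3x3 intrinsics, pixels), "xyz" and "attitude" of the camera in the world. Camera axes: x right, y up, looking along -z (the intrinsics and any distortion apply to the point x, -y, -z); pixel columns grow to the right and rows downward; lengths in m; the calibration is good to about 2 mm. A picture is of the moment at which its call begins. There is no depth.
- manip.sign_off(): hands the job in; it is judged then, once.
Trained networks look in the newest picture that a camera, given by its name, has taken for a name from the list of things; names that differ only in an ending like _2 or _b are one class to them, and where a whole thing is asked for, a point or a joint stands for the part that bears it (a point fixed in the world has none). Each returns a list of dicts, best first, with "score" (0 to 1); they miss things now and then, are a little off and sometimes report something else, mostly with a low value. They report only what shows in the picture. A call takes as long as a camera call. They do not tell look-alikes from the thing itself.
- manip.look_for(camera, thing): "at" ([x, y, z] in m, in world coordinates, good to about 4 mm: the middle of the surface that is visible of it).
- manip.silhouettes(camera, thing): "region" (420x560 bool, what is visible of it).
The state is a dict: "clock": time; "q": joint angles; "qd": joint speeds; "joint_torque": joint torques, N m; "ee_pos": TCP position; "tcp_rot": TCP orientation; "wrist_force": force on the tool from outside, world axes, zero at the start; "moment": the same for the moment, N m; "grip_width": finger opening in m; "grip_force": force on a finger pad.
Only numpy, scipy, OpenCV 4.12 (cv2) and the standard library are available. Lean on these libraries where they do the work, as an engineer would, in place of code of your own. Each camera call takes 0.05 s, during which the arm holds its last target. There are 200 camera calls.

TASK

Take the orange-handled wedge from its stand and split the bearing housing: work the blade down into the pry slots at the two ends of the seam, alternating ends so that neither end of the cover ever gets more than 3 mm ahead of the other, until the cover stands off 5 to 8 mm at both ends, square to within 1.5 mm. Push the cover with the wedge only, feel your way and never let the blade bear on either half with more than 25 N, then stand the wedge back in its stand and leave the grease tin and the oil cap where they are.

Things in the scene. Friction and masses are not known exactly. Their poses are not given: they have to be found in the camera images.
- housing: Dark steel base plate (150 x 176 x 12 mm) fixed to the bench, carrying the split bearing housing. Origin under the middle of the seam, at bench height, on the seam plane; z up. The seam is the vertical plane x = 0, running along y. Fixed half on the +x side (away from the robot), cover on the -x side. Both are 80 mm high over the bench, 152 mm long (|y| to 76 mm), flanges 18 mm thick.
- fixed_half: Bare aluminium half with a round boss facing away from the robot, bolted down; same origin and axes as the housing. Its slot faces (see the slots) stay at x = +1.75 mm.
- cover: Grey half with a stepped boss facing the robot. Origin at bench height on its seam plane at the left slot (housing (0, 62 mm) while home). It only slides off along the housing's -x and cocks about the vertical. Each end sticks by itself: it gives at about 8 N along -x at its slot and stays where it is left, while the other end stays put (the cover pivots on it).
- slot_left (a point): Top centre of the left (+y) pry slot with the cover home: 62 mm along the seam, 80 mm over the bench; axes as the housing's, fixed to it. For |y| from 49.5 to 76 mm the seam is relieved to a slot 3.5 mm wide (1.75 mm either side) with the cover home, over 60 mm deep, open at top and end; its top edges are chamfered 1.5 mm x 45 degrees, so the throat begins 1.5 mm below the top.
- slot_right (a point): The same for the right (-y) pry slot, 62 mm the other way along the seam. In either slot driving the blade down takes some 10 to 22 N; the edges give about 0.5 mm a side under that load, so the cover comes off about 1 mm less than the blade's thickness at the throat would say, and the middle of the slot drifts along -x by half the opening.
- gap_left (a joint): How far the cover has come off (m) along -x at the left slot: 0 home, at most 0.014. The left slot is then 3.5 mm + this wide.
- gap_right (a joint): How far the cover has come off (m) along -x at the right slot: 0 home, at most 0.014.
- wedge: Splitting wedge, 100 mm, 0.14 to 0.24 kg. Origin mid-tip; z up the tool, x across the blade's thickness (to lie across the seam), y its 16 mm width. Blade symmetric: 2 mm thick at the tip, evenly to 14 mm at 38 mm, then straight. Collar 34 (x) x 44 (y) mm at 45 to 50 mm; orange handle 22 (x) x 30 (y) mm from 50 to 100 mm: grip its 22 mm from above. Friction in the slot about 0.6: it stays jammed till pulled.
- stand: Fixed black stand: 90 x 90 x 6 mm foot, 40 x 42 mm socket block, top 52 mm over the bench, pocket 20 (x) x 22 (y) mm. The wedge hangs blade down in it with the collar on the block's top, tip 7 mm over the bench, its x along the stand's x (either way round). Origin at the underside of the foot, in the middle.
- grease_tin: Green grease tin with white lid, 71 mm across, 63 mm high, bystander. Origin at its underside.
- oil_cap: Black oil filler cap, 72 mm across, 25 mm high, bystander. Origin at its underside.
Mind the look-alikes: they are no part of the job. Leave any blue look-alike of the stand alone.

How it is judged:
By the outcome, as a careful person would: the job done as asked, in the order asked, and still so for the second after the job is handed in, with the robot touching nothing.
It also fails if it takes over 72 s, if anything falls off the work surface, if the arm or the gripper's body presses on something with over 40 N, if the wrist force passes 120 N, or if a joint passes its speed limit or range.

## Working session

There is one attempt and no reset: what is moved stays moved. The work goes in short steps, Python scripts to look and compute and a tool call to move; the robot and the scene stay as the last step left them, time stands still between calls to the robot, and variables do not carry over. Pictures are saved under pics/ and viewed, at most 10 in all, crops included, and the job is handed in when it is done.

Besides the shell and the picture viewer there is one more tool, called after "Emit:" by a JSON object that holds its "api" and its "payload". move_arm: Moves the arm, as the interface text tells. Its arguments: {"type":"object","properties":{"rows":{"type":"string"},"force":{"type":"number"}},"required":["rows"]}

```bash
mkdir -p pics; ls; cat > h.py <<'E'
import numpy as np, cv2
from scipy.spatial.transform import Rotation as R
from rig import manip
def att(a):
    a=np.array(a,float)
    return a if a.shape==(3,3) else (R.from_rotvec(a) if a.size==3 else R.from_quat(a)).as_matrix()
def ray_z(f,u,v,z):
    K=np.array(f["camera_matrix"]);d=np.linalg.inv(K)@[u,v,1];d=att(f["attitude"])@(d*[1,-1,-1])
    c=np.array(f["xyz"]);return c+d*(z-c[2])/d[2]
def proj(f,P):
    K=np.array(f["camera_matrix"]);p=(np.array(P)-f["xyz"])@att(f["attitude"]);p=p*[1,-1,-1];q=p@K.T;return q[...,:2]/q[...,2:]
E
python3 - <<'E'
from h import *
for c in("top","side"):
    f=manip.grab_frame(c);print({k:(v if k!="frame" else 0) for k,v in f.items()})
    cv2.imwrite(f"pics/{c}0.png",f["frame"][...,::-1])
    for t in("wedge","stand","housing","fixed_half","cover","grease_tin","oil_cap"):
        print(c,t,[(round(d["score"],2),np.round(d["at"],3).tolist(),proj(f,d["at"]).round().tolist()) for d in manip.look_for(c,t)])
print(manip.get_state())
E
```

```text
pics
{'frame': 0, 'camera_matrix': array([[424.66896136,   0.        , 284.57589133],
       [  0.        , 424.66896136, 211.92982199],
       [  0.        ,   0.        ,   1.        ]]), 'xyz': array([ 0.33724404, -0.16987187,  1.12155116]), 'attitude': array([ 0.10238848, -0.10217427, -1.59400311])}
top wedge [(0.67, [0.428, -0.34, 0.096], [355.0, 228.0])]
top stand [(0.83, [0.379, 0.082, 0.003], [189.0, 254.0]), (0.59, [0.426, -0.342, 0.007], [350.0, 232.0])]
top housing [(0.58, [0.479, -0.135, 0.015], [271.0, 213.0])]
top fixed_half [(0.65, [0.514, -0.14, 0.076], [271.0, 196.0]), (0.31, [0.48, -0.133, 0.011], [270.0, 213.0])]
top cover [(0.81, [0.476, -0.133, 0.08], [269.0, 211.0]), (0.34, [0.477, -0.139, 0.014], [272.0, 214.0])]
top grease_tin [(0.75, [0.52, -0.413, 0.06], [379.0, 192.0]), (0.63, [0.473, -0.13, 0.078], [268.0, 213.0])]
top oil_cap [(0.97, [0.588, -0.288, 0.022], [328.0, 171.0])]
{'frame': 0, 'camera_matrix': array([[507.19596524,   0.        , 274.08665706],
       [  0.        , 507.19596524, 201.57454899],
       [  0.        ,   0.        ,   1.        ]]),
[... 797 characters left out ...]
3, 0.025], [233.0, 189.0])]
{'clock': 0.8, 'q': array([ 1.04790690e+00,  3.58785574e-01,  1.51039159e+00, -3.15043106e-05,
        1.27255218e+00, -1.15121428e-01]), 'qd': array([-0.00075361, -0.00120568,  0.00051993, -0.00097563,  0.00012519,
       -0.00181918]), 'joint_torque': array([-7.42143202e-04, -5.27516627e+01, -2.79033673e+01, -5.26787881e-05,
        1.37653256e-03,  1.40869153e-05]), 'ee_pos': array([0.23794305, 0.55075249, 0.23127858]), 'tcp_rot': array([-6.36074961e-01, -3.07651155e+00,  2.18715833e-04]), 'wrist_force': array([-0.05064551,  0.59038907, -1.09362223]), 'moment': array([-0.00706066,  0.01465379,  0.04824683]), 'grip_force': 0.0, 'grip_width': 0.08507791894374804}
```

```bash
python3 - <<'E'
import cv2
a=cv2.imread("pics/top0.png");b=cv2.imread("pics/side0.png")
cv2.imwrite("pics/top0c.png",cv2.resize(a[140:290,160:420],None,fx=3,fy=3,interpolation=cv2.INTER_CUBIC))
cv2.imwrite("pics/side0c.png",cv2.resize(b[120:360,180:400],None,fx=2.5,fy=2.5,interpolation=cv2.INTER_CUBIC))
E
```

```text
(no output)
```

View pics/top0c.png

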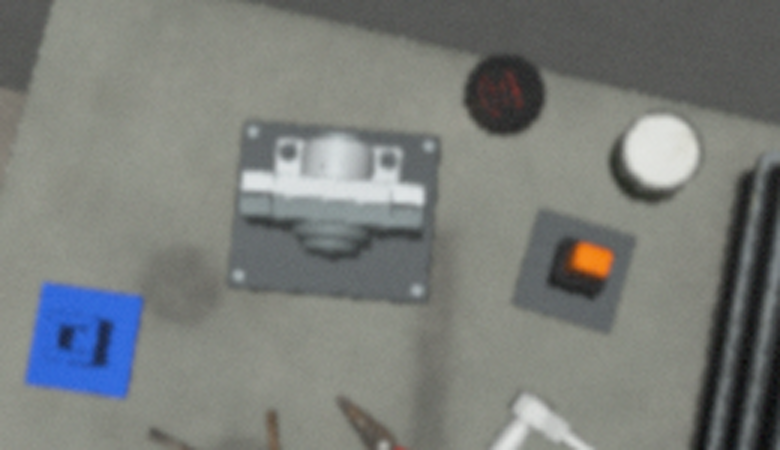

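View pics/side0c.png

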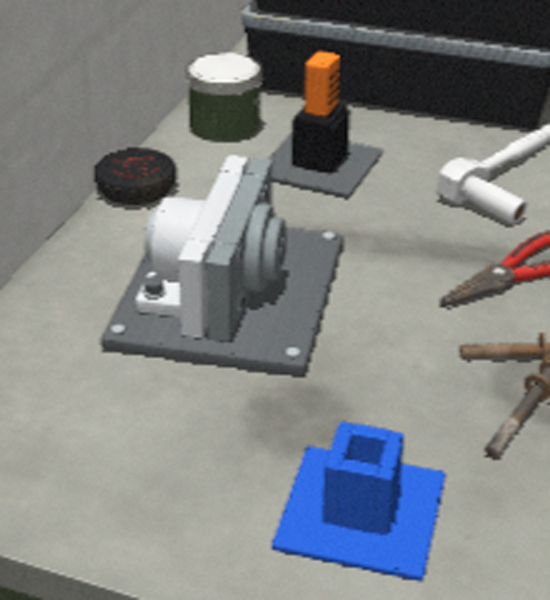

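Top crop: the black stand with the orange wedge at crop (580,265) = full (353,228) is the one meant. The blue empty stand at crop (85,340) = full (188,253) is a look-alike and stays alone. Housing is at crop (335,210), oil cap at (505,93), grease tin at (657,155). The side crop agrees: orange handle at crop (323,83), blue stand empty. Next I fit the poses to outlines.

```bash
cat > fit.py <<'E'
from h import *
from scipy.optimize import minimize
def box(x0,x1,y0,y1,z0,z1): return np.array([[x,y,z] for x in(x0,x1) for y in(y0,y1) for z in(z0,z1)])
S=4
def render(f,parts,p):
    m=np.zeros((420*S,560*S),np.uint8);c,s=np.cos(p[2]),np.sin(p[2])
    for b in parts:
        w=np.c_[b[:,0]*c-b[:,1]*s+p[0],b[:,0]*s+b[:,1]*c+p[1],b[:,2]]
        q=((proj(f,w)+.5)*S*16).astype(np.int32);cv2.fillConvexPoly(m,cv2.convexHull(q),255,shift=4)
    return cv2.resize(m,(560,420),interpolation=cv2.INTER_AREA)/255.
def fit(views,parts,p0):
    cost=lambda p:sum(np.abs(render(f,parts,p)-m).sum() for f,m in views)
    best=None
    for dy in(-.15,0,.15):
        r=minimize(cost,np.add(p0,[0,0,dy]),method="Nelder-Mead",options=dict(initial_simplex=np.add(p0,[0,0,dy])+np.array([[0,0,0],[.008,0,0],[0,.008,0],[0,0,.1]])))
        if best is None or r.fun<best.fun: best=r
    return best.x,best.fun
E
python3 - <<'E'
from fit import *
F={c:manip.grab_frame(c) for c in("top","side")}
P={"stand":[box(-.045,.045,-.045,.045,0,.006),box(-.02,.02,-.021,.021,0,.052),box(-.017,.017,-.022,.022,.052,.057),box(-.011,.011,-.015,.015,.057,.107)],
"housing":[box(-.075,.075,-.088,.088,0,.012),box(-.018,.018,-.076,.076,0,.08)]}
for t,p0 in(("stand",[.43,-.335,-.2]),("housing",[.49,-.135,-.03])):
    V=[]
    for c,f in F.items():
        tot=np.zeros((420,560),bool)
        for n in((t,"wedge") if t=="stand" else (t,"cover","fixed_half")):
            for s in manip.silhouettes(c,n):
                r=s["region"];u,v=np.argwhere(r).mean(0)[::-1];d=np.hypot(*(proj(f,[*p0[:2],.03])-[u,v]))
                if s["score"]>.3 and d<30: tot|=r; print(t,c,n,round(s["score"],2),r.sum())
        V.append((f,tot.astype(float)))
    for nm,vv in(("both",V),("top",V[:1]),("side",V[1:])): 
        x,fun=fit(vv,P[t],p0);print(t,nm,x.round(4),round(fun))
        if nm=="both":
            for (f,m),c in zip(V,F):
                g=f["frame"][...,::-1].copy();k=render(f,P[t],x)
                G=cv2.resize(g,None,fx=3,fy=3,interpolation=cv2.INTER_CUBIC)
                for mm,col in((k,(0,0,255)),(m,(0,255,0))):
                    cs,_=cv2.findContours((cv2.resize(mm,None,fx=3,fy=3)>.5).astype(np.uint8),0,1);cv2.drawContours(G,cs,-1,col,1)
                u,v=(proj(f,[*x[:2],.04])*3).astype(int);np.save(f"pics/{t}{c}.npy",G[max(v-150,0):v+150,u-190:u+190])
L=[np.load(f"pics/{t}{c}.npy") for t in P for c in F]
cv2.imwrite("pics/fit.png",np.vstack([np.hstack(L[:2]),np.hstack(L[2:])]))
E
```

```text
stand top stand 0.69 898
stand top wedge 0.8 206
stand side stand 0.65 979
stand side stand 0.59 418
stand side wedge 0.69 411
stand both [ 0.4307 -0.3475 -0.2855] 292
stand top [ 0.4333 -0.3465 -0.306 ] 100
stand side [ 0.4301 -0.3513 -0.2867] 113
housing top housing 0.94 3774
housing top cover 0.71 803
housing top fixed_half 0.87 1015
housing side housing 0.72 5360
housing side cover 0.77 1367
housing side fixed_half 0.84 1541
housing both [ 0.4882 -0.1378 -0.1116] 670
housing top [ 0.49   -0.1347 -0.1039] 107
housing side [ 0.4874 -0.1424 -0.1037] 322
```

View pics/fit.png

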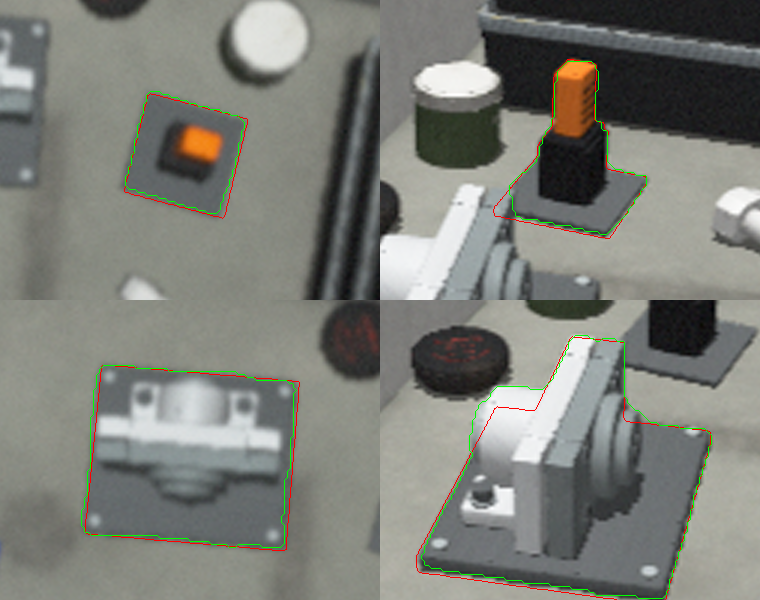

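Emit:
{"api": "move_arm", "payload": {"rows": "1.7 -3.6 0 0 0 -7 0.3; 1.7 -3.6 0 0 0 -7 0.3; 1.7 -3.6 0 0 0 -7 0.3; 1.7 -3.6 0 0 0 -7 0.3; 1.7 -3.6 0 0 0 -7 0.3; 1.7 -3.6 0 0 0 -7 0.3; 1.7 -3.6 0 0 0 -7 0.3; 1.7 -3.6 0 0 0 -7 0.3; 1.7 -3.6 0 0 0 -7 0.3; 1.7 -3.6 0 0 0 -7 0.3; 1.7 -3.6 0 0 0 -7 0.3; 1.7 -3.6 0 0 0 -7 0.3", "force": 60}}

```text
clock: 2.4
ee_pos: [0.4425, 0.1169, 0.2316]
tcp_rot: [2.537, 1.853, 0.001]
wrist_force: [1.7, 0.9, -0.5]
grip_width: 0.0556
grip_force: 0.0
```

Emit:
{"api": "move_arm", "payload": {"rows": "0 -3.8 0 0 0 0 0.3; 0 -3.8 0 0 0 0 0.3; 0 -3.8 0 0 0 0 0.3; 0 -3.8 0 0 0 0 0.3; 0 -3.8 0 0 0 0 0.3; 0 -3.8 0 0 0 0 0.3; 0 -3.8 0 0 0 0 0.3; 0 -3.8 0 0 0 0 0.3; 0 -3.8 0 0 0 0 0.3; 0 -3.8 0 0 0 0 0.3; 0 -3.8 0 0 0 0 0.3; 0 -3.8 0 0 0 0 0.3"}}

```text
clock: 3.4
ee_pos: [0.4415, -0.3392, 0.2314]
tcp_rot: [2.532, 1.86, 0.0]
wrist_force: [0.7, 0.2, 0.4]
grip_width: 0.0555
grip_force: 0.0
```

```bash
cat >> h.py <<'E'
def st(goal=None,yaw=None):
    s=manip.get_state();M=R.from_rotvec(s["tcp_rot"]).as_matrix();y=np.degrees(np.arctan2(M[1,1],M[0,1]))
    print("t",round(s["clock"],2),"pos",np.round(s["ee_pos"],4),"yaw",round(y,2),"tilt",np.degrees(M[:2,2]).round(2),"F",np.round(s["wrist_force"],2),"M",np.round(s["moment"],2),"w",round(s["grip_width"],4),"g",round(s["grip_force"],1))
    if goal is not None: print(" d cm",((np.array(goal)-s["ee_pos"])*100).round(2),"dyaw",None if yaw is None else round((yaw-y+90)%180-90,2))
E
python3 -c "
from h import *
st([.433,-.3465,.2],-17.2)"
```

```text
t 3.4 pos [ 0.4415 -0.3392  0.2314] yaw -17.39 tilt [ 0.01 -0.01] F [0.66 0.16 0.42] M [-0.02  0.03  0.02] w 0.0555 g 0.0
 d cm [-0.85 -0.73 -3.14] dyaw 0.19
```

Emit:
{"api": "move_arm", "payload": {"rows": "-0.4 -0.4 -3.5 0 0 0 0.3; -0.4 -0.4 -3.5 0 0 0 0.3; 0 0 -3.5 0 0 0 0.3; 0 0 -3 0 0 0 0.3; 0 0 -2 0 0 0 0.3; 0 0 -1.4 0 0 0 0.3; 0 0 0 0 0 0 0.3; 0 0 0 0 0 0 -0.1; 0 0 0 0 0 0 -0.1"}}

```text
clock: 4.15
ee_pos: [0.4346, -0.3458, 0.0632]
tcp_rot: [2.53, 1.86, 0.0]
wrist_force: [0.3, 0.1, 0.7]
grip_width: 0.0386
grip_force: 0.0
```

```bash
python3 - <<'E'
from h import *
st([.433,-.3465,.062],-17.2)
f=manip.grab_frame("top");cv2.imwrite("pics/g1.png",cv2.resize(f["frame"][180:280,300:410,::-1],None,fx=4,fy=4,interpolation=cv2.INTER_CUBIC))
f=manip.grab_frame("side");cv2.imwrite("pics/g2.png",cv2.resize(f["frame"][100:200,255:365,::-1],None,fx=4,fy=4,interpolation=cv2.INTER_CUBIC))
cv2.imwrite("pics/g.png",__import__("numpy").hstack([cv2.imread("pics/g1.png"),cv2.imread("pics/g2.png")])[:, :800])
E
```

```text
t 4.15 pos [ 0.4346 -0.3458  0.0632] yaw -17.36 tilt [ 0.05 -0.06] F [0.35 0.09 0.73] M [-0.03 -0.01  0.01] w 0.0386 g 0.0
 d cm [-0.16 -0.07 -0.12] dyaw 0.16
```

View pics/g.png

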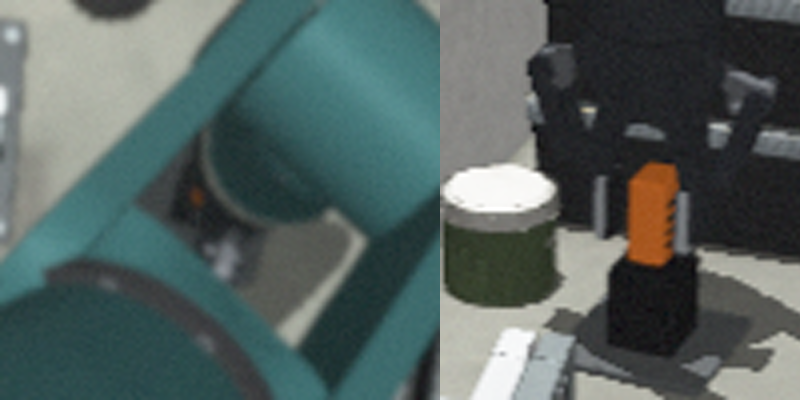

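Side view shows the handle between the pads (pads at columns 600 and 680, handle 630–675), so the gripper sits slightly to +x. I shift it and close gently.

Emit:
{"api": "move_arm", "payload": {"rows": "-0.25 0.05 0 0 0 0 -0.3; 0 0 0 0 0 0 -0.5; 0 0 0 0 0 0 -0.6; 0 0 0 0 0 0 -0.6; 0 0 0 0 0 0 -0.7; 0 0 0 0 0 0 -0.7", "force": 25}}

```text
clock: 4.75
ee_pos: [0.4314, -0.345, 0.0633]
tcp_rot: [2.531, 1.86, -0.0]
wrist_force: [-1.8, 0.7, 7.0]
grip_width: 0.0214
grip_force: 26.1
```

```bash
python3 -c "
from h import *
st()"
```

```text
t 4.75 pos [ 0.4314 -0.345   0.0633] yaw -17.37 tilt [ 0.02 -0.04] F [-1.75  0.67  6.99] M [ 0.05  0.34 -0.12] w 0.0214 g 26.1
```

Emit:
{"api": "move_arm", "payload": {"rows": "0 0 0 0 0 0 -1; 0 0 0 0 0 0 -1; 0 0 0 0 0 0 -1", "force": 100}}

```text
clock: 5.0
ee_pos: [0.4316, -0.3451, 0.0635]
tcp_rot: [2.53, 1.86, -0.0]
wrist_force: [-0.6, 1.5, 8.2]
grip_width: 0.0211
grip_force: 98.2
```

```bash
python3 -c "
from h import *
st()"
```

```text
t 5.0 pos [ 0.4316 -0.3451  0.0635] yaw -17.36 tilt [ 0.03 -0.06] F [-0.63  1.48  8.19] M [ 0.12  0.34 -0.02] w 0.0211 g 98.2
```

Emit:
{"api": "move_arm", "payload": {"rows": "0 0 0.5 0 0 0 -1; 0 0 1 0 0 0 -1; 0 0 1.5 0 0 0 -1; 0 0 2 0 0 0 -1; 0 0 3 0 0 0 -1; 0 0 3 0 0 0 -1; 0 0 2 0 0 0 -1; 0 0 0 0 0 0 -1; 0 0 0 0 0 0 -1"}}

```text
clock: 5.75
ee_pos: [0.4321, -0.3453, 0.1939]
tcp_rot: [2.529, 1.859, 0.001]
wrist_force: [-0.6, 0.9, -3.1]
grip_width: 0.0209
grip_force: 97.7
```

```bash
python3 - <<'E'
from h import *
st([.490+.0062,-.1347+.0617,.16],-6)
f=manip.grab_frame("side");cv2.imwrite("pics/l.png",cv2.resize(f["frame"][60:260,220:380,::-1],None,fx=3,fy=3,interpolation=cv2.INTER_CUBIC))
E
```

```text
t 5.75 pos [ 0.4321 -0.3453  0.1939] yaw -17.36 tilt [ 0.13 -0.14] F [-0.56  0.88 -3.12] M [-0.02 -0.01  0.05] w 0.0209 g 97.7
 d cm [ 6.41 27.23 -3.39] dyaw 11.36
```

View pics/l.png

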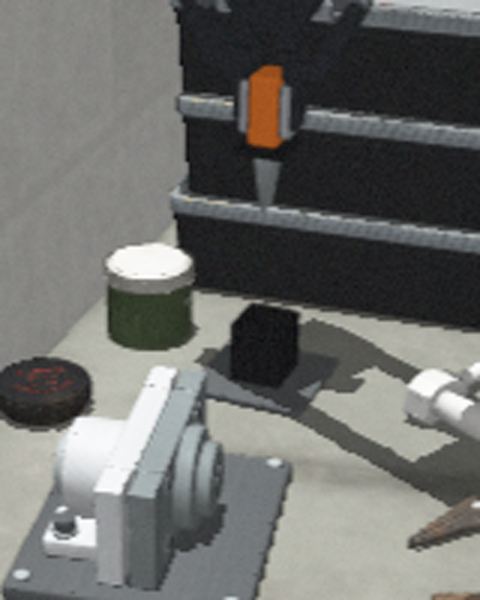

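Emit:
{"api": "move_arm", "payload": {"rows": "0.6 2.7 0 0 0 1.2 -1; 0.6 2.7 0 0 0 1.2 -1; 0.6 2.7 0 0 0 1.2 -1; 0.7 2.8 0 0 0 1.2 -1; 0.7 2.8 0 0 0 1.2 -1; 0.7 2.8 0 0 0 1.2 -1; 0.7 2.8 0 0 0 1.2 -1; 0.7 2.8 -0.5 0 0 1.2 -1; 0.6 2.6 -1 0 0 1.0 -1; 0.5 2.5 -1.5 0 0 0.8 -1; 0 0 -1 0 0 0 -1; 0 0 0 0 0 0 -1"}}

```text
clock: 6.8
ee_pos: [0.4924, -0.0708, 0.1489]
tcp_rot: [-2.327, -2.102, 0.006]
wrist_force: [-0.1, 0.2, -2.5]
grip_width: 0.021
grip_force: 97.7
```

```bash
python3 - <<'E'
from h import *
st([.490+.0064,-.1347+.0617,.151],-6)
f=manip.grab_frame("side");
p=manip.get_state()["ee_pos"];t=p-[0,0,.056]
print("tip px",proj(f,t),"slot px",proj(f,[.4964,-.073,.08]))
u,v=proj(f,t).astype(int);print(u-50,v-40);cv2.imwrite("pics/h1.png",cv2.resize(f["frame"][v-40:v+60,u-50:u+80,::-1],None,fx=6,fy=6,interpolation=cv2.INTER_CUBIC))
E
```

```text
t 6.8 pos [ 0.4924 -0.0708  0.1489] yaw -5.81 tilt [-0.42  0.11] F [-0.12  0.16 -2.46] M [0.03 0.02 0.02] w 0.021 g 97.7
 d cm [ 0.4  -0.22  0.21] dyaw -0.19
tip px [262.85371138 214.89970413] slot px [261.2818958  221.34320763]
212 174
```

View pics/h1.png

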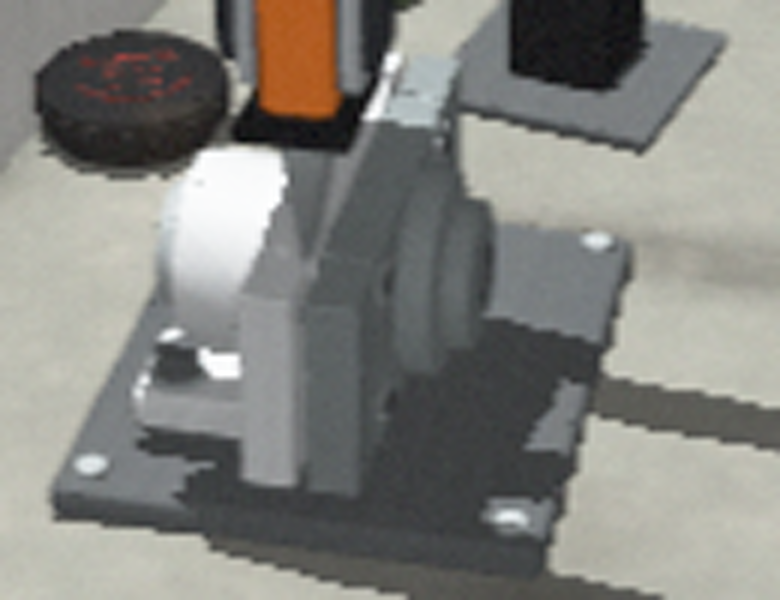

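```bash
python3 - <<'E'
from h import *
f=manip.grab_frame("side")
p=manip.get_state()["ee_pos"];t=p-[0,0,.056]
b=np.array([212+312/6,174+250/6])-.4-proj(f,t);print(b)
for yaw in(-.09,-.104,-.115):
  d=np.array([-np.sin(yaw),np.cos(yaw)])
  for bb in(b,b*0):
    c=np.array([212+302.5/6,174+298/6])-.4-bb
    w=ray_z(f,*c,.08)[:2];print(yaw,"corner",w.round(4),"origin",(w-d*.076).round(4),"slotL",(w-d*.014).round(4))
w2=ray_z(f,*(np.array([212+390/6,174+65/6])-.4-b),.08)[:2];print(w2, np.arctan2(*(w2-w)[::-1]) if 0 else np.degrees(np.arctan2(-(w-w2)[0],(w-w2)[1])),np.linalg.norm(w-w2))
print("topfit slotL",.4964,-.073)
E
```

```text
[1.24217205 1.15346494]
-0.09 corner [ 0.4969 -0.0705] origin [ 0.4901 -0.1462] slotL [ 0.4957 -0.0844]
-0.09 corner [ 0.4943 -0.0671] origin [ 0.4875 -0.1428] slotL [ 0.4931 -0.0811]
-0.104 corner [ 0.4969 -0.0705] origin [ 0.4891 -0.1461] slotL [ 0.4955 -0.0844]
-0.104 corner [ 0.4943 -0.0671] origin [ 0.4864 -0.1427] slotL [ 0.4929 -0.0811]
-0.115 corner [ 0.4969 -0.0705] origin [ 0.4882 -0.146 ] slotL [ 0.4953 -0.0844]
-0.115 corner [ 0.4943 -0.0671] origin [ 0.4856 -0.1426] slotL [ 0.4927 -0.081 ]
[ 0.48733493 -0.2110113 ] -2.78283813920064 0.1440433290181251
topfit slotL 0.4964 -0.073
```

Emit:
{"api": "move_arm", "payload": {"rows": "0.39 -0.42 -0.3 0 0 0 -1; 0 0 -0.4 0 0 0 -1; 0 0 -0.4 0 0 0 -1; 0 0 0 0 0 0 -1; 0 0 0 0 0 0 -1"}}

```text
clock: 7.32
ee_pos: [0.499, -0.0773, 0.1411]
tcp_rot: [-2.334, -2.101, 0.001]
wrist_force: [1.3, -0.3, -1.4]
grip_width: 0.021
grip_force: 97.7
```

```bash
python3 - <<'E'
from h import *
st([.4963,-.075,.136],-6)
E
```

```text
t 7.32 pos [ 0.499  -0.0773  0.1411] yaw -6.01 tilt [-0.04  0.01] F [ 1.31 -0.26 -1.38] M [-0.01  0.    0.02] w 0.021 g 97.7
 d cm [-0.27  0.23 -0.51] dyaw 0.01
```

```bash
python3 - <<'E'
from h import *
f=manip.grab_frame("side");st()
b=np.array([212+312/6,174+250/6])-.4-proj(f,[.4920,-.0707,.0929]);print(b)
d=np.array([.104,.9946])
c=np.array([212+302.5/6,174+298/6])-.4-b
w=ray_z(f,*c,.08)[:2];print("corner",w.round(4),"slotL",(w-d*.014).round(4))
p=manip.get_state()["ee_pos"]-[0,0,.056];u,v=proj(f,p);print(u,v)
cv2.imwrite("pics/h2.png",cv2.resize(f["frame"][190:250,225:305,::-1],None,fx=9,fy=9,interpolation=cv2.INTER_CUBIC))
E
```

```text
t 7.37 pos [ 0.4992 -0.0772  0.1413] yaw -6.0 tilt [-0.02  0.01] F [ 0.59 -1.05 -2.62] M [ 0.02 -0.04  0.06] w 0.0211 g 97.7
[ 0.09910621 -0.63656945]
corner [ 0.4942 -0.0652] slotL [ 0.4928 -0.0791]
259.9594973920748 217.3790316661232
```

View pics/h2.png

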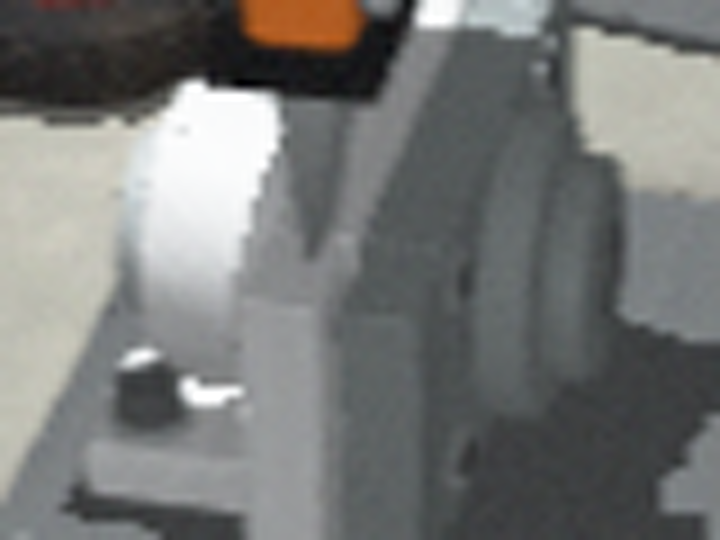

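Tip at crop (312,258), seam's near top corner at (330,303): the blade is 3–5 mm too far to +x, and its y is about right. I correct that and feel down.

Emit:
{"api": "move_arm", "payload": {"rows": "-0.45 0 0 0 0 0 -1; 0 0 -0.3 0 0 0 -1; 0 0 0 0 0 0 -1; 0 0 0 0 0 0 -1; 0 0 0 0 0 0 -1; 0 0 0 0 0 0 -1"}}

```text
clock: 7.87
ee_pos: [0.495, -0.0769, 0.1383]
tcp_rot: [2.334, 2.103, 0.0]
wrist_force: [-0.1, 0.4, -1.8]
grip_width: 0.021
grip_force: 97.7
```

Emit:
{"api": "move_arm", "payload": {"rows": "0 0 -0.1 0 0 0 -1; 0 0 -0.1 0 0 0 -1; 0 0 -0.1 0 0 0 -1; 0 0 0 0 0 0 -1; 0 0 0 0 0 0 -1"}}

```text
clock: 8.28
ee_pos: [0.4947, -0.0769, 0.1351]
tcp_rot: [-2.334, -2.103, 0.0]
wrist_force: [0.4, -0.5, -1.9]
grip_width: 0.0204
grip_force: 97.7
```

Emit:
{"api": "move_arm", "payload": {"rows": "0 0 -0.1 0 0 0 -1; 0 0 0 0 0 0 -1; 0 0 -0.05 0 0 0 -1; 0 0 0 0 0 0 -1; 0 0 0 0 0 0 -1"}}

```text
clock: 8.7
ee_pos: [0.4947, -0.0769, 0.1337]
tcp_rot: [-2.334, -2.103, 0.0]
wrist_force: [-0.5, -0.9, -2.7]
grip_width: 0.0213
grip_force: 97.7
```

Emit:
{"api": "move_arm", "payload": {"rows": "0 0 -0.1 0 0 0 -1; 0 0 0 0 0 0 -1; 0 0 -0.05 0 0 0 -1; 0 0 0 0 0 0 -1; 0 0 0 0 0 0 -1"}}

```text
clock: 9.12
ee_pos: [0.4946, -0.0769, 0.1322]
tcp_rot: [-2.334, -2.102, 0.0]
wrist_force: [-1.1, 0.1, -1.0]
grip_width: 0.0207
grip_force: 97.7
```

Emit:
{"api": "move_arm", "payload": {"rows": "0 0 -0.1 0 0 0 -1; 0 0 0 0 0 0 -1; 0 0 -0.1 0 0 0 -1; 0 0 0 0 0 0 -1; 0 0 0 0 0 0 -1"}}

```text
clock: 9.53
ee_pos: [0.4944, -0.0768, 0.1301]
tcp_rot: [-2.333, -2.102, 0.001]
wrist_force: [-1.9, 0.7, -1.3]
grip_width: 0.0212
grip_force: 97.8
```

```bash
python3 - <<'E'
from h import *
st()
f=manip.grab_frame("side");st()
cv2.imwrite("pics/h3.png",cv2.resize(f["frame"][190:250,225:305,::-1],None,fx=9,fy=9,interpolation=cv2.INTER_CUBIC))
E
```

```text
t 9.53 pos [ 0.4944 -0.0768  0.1301] yaw -5.97 tilt [-0.05  0.01] F [-1.9   0.67 -1.27] M [0.08 0.54 0.01] w 0.0212 g 97.8
t 9.58 pos [ 0.4944 -0.0768  0.1301] yaw -5.96 tilt [-0.06  0.01] F [-1.65 -0.06 -0.59] M [-0.01  0.51  0.  ] w 0.0208 g 97.8
```

View pics/h3.png

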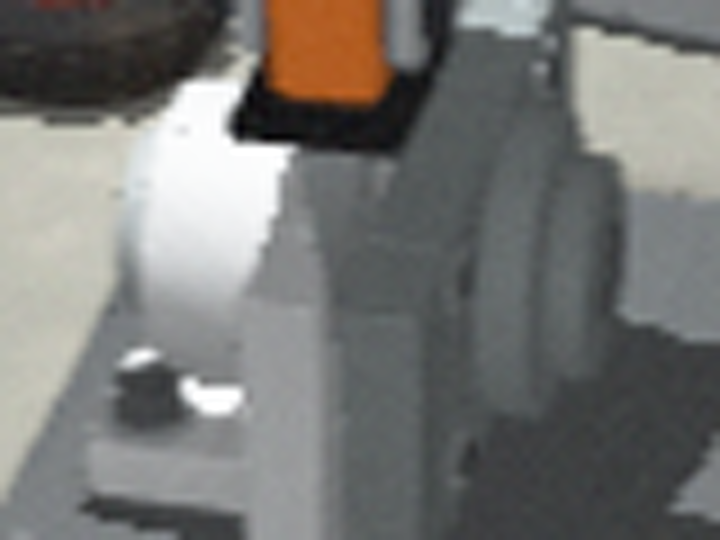

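Blade enters the slot at crop (345,240). It touches the fixed side lightly, with Fx about −1.7 N. I ease −x and drive down.

Emit:
{"api": "move_arm", "payload": {"rows": "-0.04 0 -0.05 0 0 0 -1; 0 0 -0.05 0 0 0 -1; 0 0 -0.05 0 0 0 -1; 0 0 -0.05 0 0 0 -1; 0 0 0 0 0 0 -1; 0 0 0 0 0 0 -1"}}

```text
clock: 10.08
ee_pos: [0.4943, -0.0769, 0.1285]
tcp_rot: [-2.334, -2.103, 0.0]
wrist_force: [-4.5, 0.4, 5.2]
grip_width: 0.0209
grip_force: 98.7
```

Emit:
{"api": "move_arm", "payload": {"rows": "-0.01 0 -0.05 0 0 0 -1; -0.01 0 -0.05 0 0 0 -1; 0 0 0 0 0 0 -1; 0 0 0 0 0 0 -1"}}

```text
clock: 10.42
ee_pos: [0.4943, -0.0769, 0.128]
tcp_rot: [2.334, 2.103, 0.0]
wrist_force: [-4.4, 1.6, 9.9]
grip_width: 0.0211
grip_force: 99.5
```

Emit:
{"api": "move_arm", "payload": {"rows": "-0.03 0 -0.05 0 0 0 -1; -0.02 0 -0.05 0 0 0 -1; 0 0 0 0 0 0 -1; 0 0 0 0 0 0 -1"}}

```text
clock: 10.75
ee_pos: [0.4943, -0.077, 0.1276]
tcp_rot: [2.333, 2.102, 0.001]
wrist_force: [-5.9, 1.0, 15.4]
grip_width: 0.0208
grip_force: 100.1
```

Emit:
{"api": "move_arm", "payload": {"rows": "-0.02 0 -0.04 0 0 0 -1; -0.01 0 -0.04 0 0 0 -1; 0 0 0 0 0 0 -1; 0 0 0 0 0 0 -1"}}

```text
clock: 11.08
ee_pos: [0.4941, -0.0771, 0.1269]
tcp_rot: [2.333, 2.102, 0.001]
wrist_force: [-5.7, 1.2, 16.2]
grip_width: 0.0212
grip_force: 100.2
```

Emit:
{"api": "move_arm", "payload": {"rows": "-0.05 0.01 0 0 0 0 -1; 0 0 0 0 0 0 -1; -0.03 0 -0.02 0 0 0 -1; 0 0 0 0 0 0 -1; 0 0 0 0 0 0 -1"}}

```text
clock: 11.5
ee_pos: [0.494, -0.0771, 0.1269]
tcp_rot: [2.332, 2.101, 0.003]
wrist_force: [-4.4, 1.8, 14.6]
grip_width: 0.021
grip_force: 100.0
```

Emit:
{"api": "move_arm", "payload": {"rows": "-0.02 0 -0.04 0 0 0 -1; -0.01 0 -0.04 0 0 0 -1; 0 0 0 0 0 0 -1; 0 0 0 0 0 0 -1"}}

```text
clock: 11.83
ee_pos: [0.4939, -0.0771, 0.1261]
tcp_rot: [2.332, 2.101, 0.003]
wrist_force: [-4.8, 0.9, 15.7]
grip_width: 0.0208
grip_force: 100.1
```

Emit:
{"api": "move_arm", "payload": {"rows": "-0.02 0 -0.05 0 0 0 -1; -0.01 0 -0.05 0 0 0 -1; -0.02 0 -0.05 0 0 0 -1; -0.01 0 -0.05 0 0 0 -1; 0 0 0 0 0 0 -1"}}

```text
clock: 12.25
ee_pos: [0.4935, -0.0772, 0.1241]
tcp_rot: [2.332, 2.101, 0.003]
wrist_force: [-3.0, 1.6, 14.6]
grip_width: 0.021
grip_force: 100.0
```

Emit:
{"api": "move_arm", "payload": {"rows": "-0.02 0 -0.05 0 0 0 -1; -0.01 0 -0.05 0 0 0 -1; -0.02 0 -0.05 0 0 0 -1; -0.01 0 -0.05 0 0 0 -1; 0 0 0 0 0 0 -1"}}

```text
clock: 12.67
ee_pos: [0.4931, -0.0773, 0.1221]
tcp_rot: [2.331, 2.1, 0.004]
wrist_force: [-2.9, 1.5, 13.9]
grip_width: 0.0211
grip_force: 99.8
```

```bash
python3 -c "
from h import *
st()"
```

```text
t 12.67 pos [ 0.4931 -0.0773  0.1221] yaw -5.97 tilt [ 0.23 -0.06] F [-2.92  1.53 13.85] M [ 0.26  0.64 -0.03] w 0.0211 g 99.8
```

Emit:
{"api": "move_arm", "payload": {"rows": "-0.02 0 -0.05 0 0 0 -1; -0.01 0 -0.05 0 0 0 -1; -0.01 0 -0.04 0 0 0 -1; 0 0 0 0 0 0 -1; 0 0 0 0 0 0 -1"}}

```text
clock: 13.08
ee_pos: [0.4929, -0.0773, 0.1207]
tcp_rot: [2.331, 2.1, 0.004]
wrist_force: [-3.8, 1.1, 14.1]
grip_width: 0.0209
grip_force: 99.8
```

```bash
python3 -c "
from h import *
st()"
```

```text
t 13.08 pos [ 0.4929 -0.0773  0.1207] yaw -5.97 tilt [ 0.25 -0.06] F [-3.78  1.05 14.08] M [0.17 0.65 0.03] w 0.0209 g 99.8
```

Emit:
{"api": "move_arm", "payload": {"rows": "0 0 0.1 0 0 0 -1; 0 0 0.1 0 0 0 -1; 0 0 0.1 0 0 0 -1; 0 0 0.1 0 0 0 -1; 0 0 0.2 0 0 0 -1; 0 0 0.3 0 0 0 -1; 0 0 0.4 0 0 0 -1; 0 0 0.5 0 0 0 -1; 0 0 0.5 0 0 0 -1; 0 0 0.4 0 0 0 -1; 0 0 0 0 0 0 -1; 0 0 0 0 0 0 -1"}}

```text
clock: 14.08
ee_pos: [0.4904, -0.0767, 0.1463]
tcp_rot: [-2.334, -2.103, 0.0]
wrist_force: [0.0, -0.1, -2.2]
grip_width: 0.0206
grip_force: 98.6
```

```bash
python3 -c "
from h import *
st()"
```

```text
t 14.08 pos [ 0.4904 -0.0767  0.1463] yaw -5.96 tilt [-0.02  0.  ] F [ 0.01 -0.11 -2.17] M [0.02 0.03 0.02] w 0.0206 g 98.6
```

```bash
python3 - <<'E'
from h import *
f=manip.grab_frame("top")   # calibration only
g=cv2.cvtColor(cv2.imread("pics/top0.png"),6).astype(float)
H=np.array([.49,-.1347]);d=np.array([.104,.9946]);n=np.array([.9946,-.104])
xs=np.arange(-.012,.0121,.0003);out=[]
for y in list(np.arange(-.07,-.02,.004))+list(np.arange(.02,.071,.004)):
    P=H+d*y+n*xs[:,None];q=proj(f,np.c_[P,np.full(len(xs),.08)]).astype(np.float32)
    v=cv2.remap(g.astype(np.float32),q[:,0][None],q[:,1][None],1)[0];dv=np.gradient(cv2.GaussianBlur(v[:,None],(1,9),2)[:,0])
    out.append((y,xs[dv.argmax()],dv.max()))
o=np.array(out);print((o*[1e3,1e3,1]).round(1).tolist())
for nm,m in(("all",abs(o[:,0])>0),("slots",abs(o[:,0])>.052),("mid",abs(o[:,0])<.048)): 
    k=np.polyfit(o[m,0],o[m,1],1);print(nm,"yaw",-.104-k[0],"x0 mm",k[1]*1e3)
E
```

```text
[[-70.0, 0.6, 5.1], [-66.0, 0.6, 4.7], [-62.0, 0.3, 5.2], [-58.0, -0.0, 5.7], [-54.0, -0.6, 5.1], [-50.0, 1.5, 3.5], [-46.0, 0.9, 3.1], [-42.0, 0.6, 3.7], [-38.0, 0.3, 3.6], [-34.0, -1.5, 3.5], [-30.0, -1.2, 3.5], [-26.0, -2.7, 3.3], [-22.0, -0.9, 3.0], [20.0, -1.2, 3.7], [24.0, -1.2, 3.7], [28.0, 0.3, 3.9], [32.0, -2.1, 3.4], [36.0, -0.6, 2.7], [40.0, -0.3, 3.3], [44.0, 1.2, 3.5], [48.0, 1.2, 4.8], [52.0, 1.2, 5.0], [56.0, 0.9, 5.2], [60.0, 0.6, 5.7], [64.0, 0.6, 5.0], [68.0, 0.3, 5.2]]
all yaw -0.10618558675650716 x0 mm -0.0439682593973425
slots yaw -0.1078449240607514 x0 mm 0.45384492406074767
mid yaw -0.10388848965431792 x0 mm -0.6001115103456854
```

Emit:
{"api": "move_arm", "payload": {"rows": "-0.24 -2 0.4 0 0 0 -1; -0.25 -3.5 0 0 0 0 -1; -0.25 -3.5 0 0 0 0 -1; -0.2 -2.55 0 0 0 0 -1; 0 -1 -0.6 0 0 0 -1; 0 0 -0.4 0 0 0 -1; 0 0 -0.2 0 0 0 -1; 0 0 0 0 0 0 -1; 0 0 0 0 0 0 -1; 0 0 0 0 0 0 -1"}}

```text
clock: 14.97
ee_pos: [0.4813, -0.2011, 0.138]
tcp_rot: [-2.332, -2.104, 0.0]
wrist_force: [0.5, -0.0, -1.9]
grip_width: 0.0207
grip_force: 98.7
```

```bash
python3 -c "
from h import *
st([.481,-.2022,.1375])"
```

```text
t 14.97 pos [ 0.4813 -0.2011  0.138 ] yaw -5.88 tilt [-0.03  0.03] F [ 0.52 -0.04 -1.94] M [-0.02  0.05 -0.  ] w 0.0207 g 98.7
 d cm [-0.03 -0.11 -0.05] dyaw None
```

Emit:
{"api": "move_arm", "payload": {"rows": "-0.03 -0.1 -0.1 0 0 0 -1; 0 0 -0.1 0 0 0 -1; 0 0 -0.1 0 0 0 -1; 0 0 0 0 0 0 -1; 0 0 0 0 0 0 -1"}}

```text
clock: 15.38
ee_pos: [0.481, -0.2032, 0.135]
tcp_rot: [-2.334, -2.103, 0.0]
wrist_force: [-0.3, 0.1, -2.4]
grip_width: 0.0209
grip_force: 98.7
```

Emit:
{"api": "move_arm", "payload": {"rows": "0 0 -0.1 0 0 0 -1; 0 0 0 0 0 0 -1; 0 0 -0.1 0 0 0 -1; 0 0 0 0 0 0 -1; 0 0 0 0 0 0 -1"}}

```text
clock: 15.8
ee_pos: [0.4808, -0.2033, 0.1329]
tcp_rot: [-2.334, -2.102, 0.0]
wrist_force: [0.2, 0.1, -2.6]
grip_width: 0.0209
grip_force: 98.7
```

Emit:
{"api": "move_arm", "payload": {"rows": "0 0 -0.1 0 0 0 -1; 0 0 0 0 0 0 -1; 0 0 -0.1 0 0 0 -1; 0 0 0 0 0 0 -1; 0 0 0 0 0 0 -1"}}

```text
clock: 16.22
ee_pos: [0.4806, -0.2032, 0.1309]
tcp_rot: [-2.333, -2.102, 0.001]
wrist_force: [-2.2, 0.6, -1.0]
grip_width: 0.0209
grip_force: 98.8
```

Emit:
{"api": "move_arm", "payload": {"rows": "-0.05 0 -0.05 0 0 0 -1; -0.02 0 -0.05 0 0 0 -1; -0.02 0 -0.05 0 0 0 -1; -0.02 0 -0.05 0 0 0 -1; 0 0 0 0 0 0 -1; 0 0 0 0 0 0 -1"}}

```text
clock: 16.72
ee_pos: [0.4803, -0.2034, 0.1293]
tcp_rot: [2.334, 2.102, 0.0]
wrist_force: [-1.3, 1.3, 2.3]
grip_width: 0.0209
grip_force: 99.0
```

Emit:
{"api": "move_arm", "payload": {"rows": "-0.03 0 -0.05 0 0 0 -1; -0.03 0 -0.05 0 0 0 -1; -0.02 0 -0.05 0 0 0 -1; 0 0 0 0 0 0 -1; 0 0 0 0 0 0 -1"}}

```text
clock: 17.13
ee_pos: [0.4802, -0.2036, 0.1285]
tcp_rot: [2.333, 2.101, 0.002]
wrist_force: [-1.5, 1.5, 8.1]
grip_width: 0.0213
grip_force: 100.1
```

Emit:
{"api": "move_arm", "payload": {"rows": "-0.03 0 -0.05 0 0 0 -1; -0.03 0 -0.05 0 0 0 -1; 0 0 0 0 0 0 -1; 0 0 0 0 0 0 -1"}}

```text
clock: 17.47
ee_pos: [0.48, -0.2038, 0.1279]
tcp_rot: [2.332, 2.101, 0.002]
wrist_force: [-1.6, 0.6, 9.9]
grip_width: 0.021
grip_force: 100.3
```

Emit:
{"api": "move_arm", "payload": {"rows": "-0.02 0 -0.05 0 0 0 -1; -0.02 0 -0.05 0 0 0 -1; -0.02 0 -0.05 0 0 0 -1; -0.01 0 -0.05 0 0 0 -1; 0 0 0 0 0 0 -1"}}

```text
clock: 17.88
ee_pos: [0.4796, -0.2042, 0.126]
tcp_rot: [2.331, 2.1, 0.002]
wrist_force: [-1.3, 2.0, 10.8]
grip_width: 0.0208
grip_force: 100.3
```

Emit:
{"api": "move_arm", "payload": {"rows": "-0.02 0 -0.05 0 0 0 -1; -0.01 0 -0.05 0 0 0 -1; -0.02 0 -0.05 0 0 0 -1; -0.01 0 -0.05 0 0 0 -1; 0 0 0 0 0 0 -1"}}

```text
clock: 18.3
ee_pos: [0.4793, -0.2044, 0.1241]
tcp_rot: [2.331, 2.1, 0.002]
wrist_force: [0.2, 0.2, 10.6]
grip_width: 0.0208
grip_force: 100.4
```

Emit:
{"api": "move_arm", "payload": {"rows": "-0.02 0 -0.06 0 0 0 -1; -0.01 0 -0.06 0 0 0 -1; -0.02 0 -0.06 0 0 0 -1; -0.01 0 -0.06 0 0 0 -1; -0.02 0 -0.06 0 0 0 -1; 0 0 0 0 0 0 -1"}}

```text
clock: 18.8
ee_pos: [0.4788, -0.2046, 0.1212]
tcp_rot: [2.33, 2.099, 0.003]
wrist_force: [-0.2, 0.3, 10.8]
grip_width: 0.0209
grip_force: 100.3
```

Emit:
{"api": "move_arm", "payload": {"rows": "-0.02 0 -0.06 0 0 0 -1; -0.01 0 -0.06 0 0 0 -1; -0.01 0 -0.06 0 0 0 -1; -0.01 0 -0.06 0 0 0 -1; -0.01 0 -0.06 0 0 0 -1; 0 0 0 0 0 0 -1"}}

```text
clock: 19.3
ee_pos: [0.4783, -0.2047, 0.1182]
tcp_rot: [2.33, 2.099, 0.003]
wrist_force: [-0.2, 0.4, 10.8]
grip_width: 0.0207
grip_force: 100.3
```

Emit:
{"api": "move_arm", "payload": {"rows": "-0.02 0 -0.06 0 0 0 -1; -0.01 0 -0.06 0 0 0 -1; -0.01 0 -0.06 0 0 0 -1; -0.01 0 -0.06 0 0 0 -1; -0.01 0 -0.06 0 0 0 -1; 0 0 0 0 0 0 -1; 0 0 0 0 0 0 -1"}}

```text
clock: 19.88
ee_pos: [0.4778, -0.2048, 0.1152]
tcp_rot: [2.33, 2.099, 0.003]
wrist_force: [0.5, 0.2, 9.6]
grip_width: 0.0209
grip_force: 100.3
```

```bash
python3 -c "
from h import *
st()"
```

```text
t 19.88 pos [ 0.4778 -0.2048  0.1152] yaw -5.97 tilt [ 0.29 -0.17] F [0.54 0.22 9.63] M [-0.1  -0.01  0.01] w 0.0209 g 100.3
```

Emit:
{"api": "move_arm", "payload": {"rows": "0 0 0.1 0 0 0 -1; 0 0 0.1 0 0 0 -1; 0 0 0.1 0 0 0 -1; 0 0 0.1 0 0 0 -1; 0 0 0.3 0 0 0 -1; 0 0 0.5 0 0 0 -1; 0 0 0.5 0 0 0 -1; 0 0 0.5 0 0 0 -1; 0 0 0.5 0 0 0 -1; 0 0 0.3 0 0 0 -1; 0 0 0 0 0 0 -1; 0 0 0 0 0 0 -1"}}

```text
clock: 20.88
ee_pos: [0.4748, -0.2032, 0.1436]
tcp_rot: [-2.334, -2.102, 0.001]
wrist_force: [-0.3, -0.2, -2.4]
grip_width: 0.0209
grip_force: 98.7
```

```bash
python3 -c "
from h import *
st()
f=manip.grab_frame('side');cv2.imwrite('pics/r1.png',cv2.resize(f['frame'][180:260,225:325,::-1],None,fx=7,fy=7,interpolation=cv2.INTER_CUBIC))"
```

```text
t 20.88 pos [ 0.4748 -0.2032  0.1436] yaw -5.97 tilt [-0.04  0.01] F [-0.26 -0.16 -2.45] M [ 0.01  0.04 -0.  ] w 0.0209 g 98.7
```

View pics/r1.png

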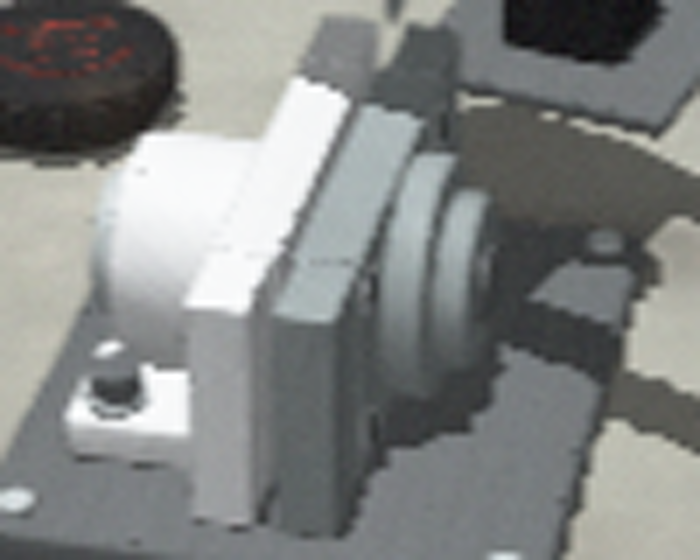

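Emit:
{"api": "move_arm", "payload": {"rows": "0.4 2 0.4 0 0 0 -1; 0.5 3.5 0 0 0 0 -1; 0.5 3.5 0 0 0 0 -1; 0.35 2.6 0 0 0 0 -1; 0.1 1 0 0 0 0 -1; 0 0 -0.5 0 0 0 -1; 0 0 -0.4 0 0 0 -1; 0 0 0 0 0 0 -1; 0 0 0 0 0 0 -1; 0 0 0 0 0 0 -1; 0 0 0 0 0 0 -1"}}

```text
clock: 21.85
ee_pos: [0.4938, -0.0783, 0.1386]
tcp_rot: [2.335, 2.101, -0.0]
wrist_force: [-0.6, -0.3, -2.2]
grip_width: 0.021
grip_force: 98.7
```

```bash
python3 -c "
from h import *
st([.4933,-.0769,.138],-6)"
```

```text
t 21.85 pos [ 0.4938 -0.0783  0.1386] yaw -6.04 tilt [-0.   -0.01] F [-0.62 -0.32 -2.22] M [ 0.03 -0.01 -0.02] w 0.021 g 98.7
 d cm [-0.05  0.14 -0.06] dyaw 0.04
```

Emit:
{"api": "move_arm", "payload": {"rows": "-0.06 0.15 -0.1 0 0 0 -1; 0 0 -0.1 0 0 0 -1; 0 0 -0.1 0 0 0 -1; 0 0 -0.1 0 0 0 -1; 0 0 -0.1 0 0 0 -1; 0 0 -0.1 0 0 0 -1; 0 0 0 0 0 0 -1; 0 0 0 0 0 0 -1"}}

```text
clock: 22.52
ee_pos: [0.4931, -0.0758, 0.1325]
tcp_rot: [-2.334, -2.103, 0.0]
wrist_force: [0.5, 0.6, -2.2]
grip_width: 0.021
grip_force: 98.7
```

Emit:
{"api": "move_arm", "payload": {"rows": "0 0 -0.1 0 0 0 -1; 0 0 -0.1 0 0 0 -1; -0.02 0 -0.1 0 0 0 -1; -0.02 0 -0.1 0 0 0 -1; 0 0 0 0 0 0 -1; 0 0 0 0 0 0 -1"}}

```text
clock: 23.02
ee_pos: [0.4926, -0.0758, 0.1284]
tcp_rot: [-2.334, -2.103, 0.0]
wrist_force: [-0.0, -0.4, -2.8]
grip_width: 0.021
grip_force: 98.7
```

Emit:
{"api": "move_arm", "payload": {"rows": "-0.02 0 -0.1 0 0 0 -1; -0.02 0 -0.1 0 0 0 -1; 0 0 0 0 0 0 -1; -0.02 0 -0.05 0 0 0 -1; 0 0 0 0 0 0 -1; 0 0 0 0 0 0 -1"}}

```text
clock: 23.52
ee_pos: [0.4923, -0.0759, 0.1261]
tcp_rot: [2.334, 2.103, 0.0]
wrist_force: [1.3, 0.2, -1.4]
grip_width: 0.0209
grip_force: 98.7
```

Emit:
{"api": "move_arm", "payload": {"rows": "0 0 -0.1 0 0 0 -1; 0 0 -0.1 0 0 0 -1; 0 0 0 0 0 0 -1; 0 0 0 0 0 0 -1"}}

```text
clock: 23.85
ee_pos: [0.4926, -0.0759, 0.1241]
tcp_rot: [2.334, 2.102, 0.001]
wrist_force: [1.3, 0.5, -2.3]
grip_width: 0.0211
grip_force: 98.7
```

Emit:
{"api": "move_arm", "payload": {"rows": "0 0 -0.06 0 0 0 -1; -0.02 0 -0.06 0 0 0 -1; -0.02 0 -0.06 0 0 0 -1; 0 0 0 0 0 0 -1; 0 0 0 0 0 0 -1"}}

```text
clock: 24.27
ee_pos: [0.4926, -0.0761, 0.1225]
tcp_rot: [2.333, 2.102, 0.001]
wrist_force: [4.7, -0.3, -1.0]
grip_width: 0.0213
grip_force: 98.8
```

Emit:
{"api": "move_arm", "payload": {"rows": "-0.03 0 -0.05 0 0 0 -1; -0.03 0 -0.05 0 0 0 -1; -0.02 0 -0.05 0 0 0 -1; 0 0 0 0 0 0 -1; 0 0 0 0 0 0 -1"}}

```text
clock: 24.68
ee_pos: [0.4926, -0.0762, 0.1214]
tcp_rot: [2.332, 2.101, 0.003]
wrist_force: [5.1, 0.0, 0.6]
grip_width: 0.0211
grip_force: 99.2
```

Emit:
{"api": "move_arm", "payload": {"rows": "0.04 0 -0.05 0 0 0 -1; 0 0 -0.05 0 0 0 -1; 0 0 -0.05 0 0 0 -1; 0 0 0 0 0 0 -1; 0 0 0 0 0 0 -1"}}

```text
clock: 25.1
ee_pos: [0.4926, -0.0762, 0.1201]
tcp_rot: [2.332, 2.101, 0.002]
wrist_force: [4.7, -0.2, 6.6]
grip_width: 0.0209
grip_force: 100.0
```

Emit:
{"api": "move_arm", "payload": {"rows": "-0.01 0 -0.06 0 0 0 -1; -0.01 0 -0.06 0 0 0 -1; -0.01 0 -0.06 0 0 0 -1; -0.01 0 -0.06 0 0 0 -1; 0 0 0 0 0 0 -1"}}

```text
clock: 25.52
ee_pos: [0.4922, -0.0762, 0.1178]
tcp_rot: [2.332, 2.101, 0.002]
wrist_force: [3.9, -0.2, 7.1]
grip_width: 0.0211
grip_force: 100.2
```

Emit:
{"api": "move_arm", "payload": {"rows": "-0.02 0 -0.06 0 0 0 -1; -0.01 0 -0.06 0 0 0 -1; -0.02 0 -0.06 0 0 0 -1; -0.01 0 -0.06 0 0 0 -1; 0 0 0 0 0 0 -1"}}

```text
clock: 25.93
ee_pos: [0.4918, -0.0763, 0.1155]
tcp_rot: [2.332, 2.101, 0.003]
wrist_force: [4.7, -0.0, 7.8]
grip_width: 0.0206
grip_force: 100.2
```

Emit:
{"api": "move_arm", "payload": {"rows": "0 0 -0.06 0 0 0 -1; -0.01 0 -0.06 0 0 0 -1; -0.01 0 -0.06 0 0 0 -1; -0.01 0 -0.06 0 0 0 -1; -0.01 0 -0.06 0 0 0 -1; -0.01 0 -0.06 0 0 0 -1; 0 0 0 0 0 0 -1"}}

```text
clock: 26.52
ee_pos: [0.4913, -0.0762, 0.1118]
tcp_rot: [2.332, 2.101, 0.002]
wrist_force: [4.7, -0.4, 6.9]
grip_width: 0.021
grip_force: 100.2
```

Emit:
{"api": "move_arm", "payload": {"rows": "-0.01 0 -0.06 0 0 0 -1; -0.01 0 -0.06 0 0 0 -1; -0.01 0 -0.06 0 0 0 -1; -0.01 0 -0.06 0 0 0 -1; -0.01 0 -0.06 0 0 0 -1; 0 0 -0.04 0 0 0 -1; 0 0 0 0 0 0 -1; 0 0 0 0 0 0 -1"}}

```text
clock: 27.18
ee_pos: [0.4908, -0.0762, 0.1084]
tcp_rot: [2.332, 2.101, 0.002]
wrist_force: [4.3, 0.5, 8.2]
grip_width: 0.021
grip_force: 100.2
```

```bash
python3 -c "
from h import *
st()"
```

```text
t 27.18 pos [ 0.4908 -0.0762  0.1084] yaw -5.96 tilt [ 0.16 -0.05] F [4.28 0.49 8.21] M [-0.05 -0.85  0.04] w 0.021 g 100.2
```

Emit:
{"api": "move_arm", "payload": {"rows": "0 0 0.1 0 0 0 -1; 0 0 0.1 0 0 0 -1; 0 0 0.1 0 0 0 -1; 0 0 0.1 0 0 0 -1; 0 0 0.3 0 0 0 -1; 0 0 0.5 0 0 0 -1; 0 0 0.7 0 0 0 -1; 0 0 0.7 0 0 0 -1; 0 0 0.6 0 0 0 -1; 0 0 0.3 0 0 0 -1; 0 0 0 0 0 0 -1; 0 0 0 0 0 0 -1"}}

```text
clock: 28.18
ee_pos: [0.4887, -0.0757, 0.1424]
tcp_rot: [-2.333, -2.102, 0.001]
wrist_force: [0.4, 0.5, -2.6]
grip_width: 0.0211
grip_force: 98.8
```

```bash
python3 -c "
from h import *
st([.4795,-.203,.148],-6)"
```

```text
t 28.18 pos [ 0.4887 -0.0757  0.1424] yaw -5.96 tilt [-0.06  0.01] F [ 0.4   0.51 -2.55] M [-0.   -0.01  0.01] w 0.0211 g 98.8
 d cm [ -0.92 -12.73   0.56] dyaw -0.04
```

Emit:
{"api": "move_arm", "payload": {"rows": "-0.2 -2 0.4 0 0 0 -1; -0.25 -3.5 0 0 0 0 -1; -0.25 -3.5 0 0 0 0 -1; -0.2 -2.6 0 0 0 0 -1; -0.1 -1.1 -0.4 0 0 0 -1; 0 0 -0.4 0 0 0 -1; 0 0 0 0 0 0 -1; 0 0 0 0 0 0 -1; 0 0 0 0 0 0 -1; 0 0 0 0 0 0 -1"}}

```text
clock: 29.02
ee_pos: [0.4793, -0.2016, 0.1384]
tcp_rot: [-2.332, -2.104, 0.0]
wrist_force: [-0.3, -0.0, -2.5]
grip_width: 0.0209
grip_force: 98.8
```

```bash
python3 -c "
from h import *
st([.4788,-.203,.138],-6)"
```

```text
t 29.02 pos [ 0.4793 -0.2016  0.1384] yaw -5.89 tilt [-0.03  0.03] F [-0.31 -0.03 -2.51] M [0.01 0.04 0.02] w 0.0209 g 98.8
 d cm [-0.05 -0.14 -0.04] dyaw -0.11
```

Emit:
{"api": "move_arm", "payload": {"rows": "-0.05 -0.1 -0.1 0 0 0 -1; 0 0 -0.1 0 0 0 -1; 0 0 -0.1 0 0 0 -1; 0 0 -0.1 0 0 0 -1; 0 0 -0.1 0 0 0 -1; 0 0 -0.1 0 0 0 -1; 0 0 -0.1 0 0 0 -1; 0 0 -0.1 0 0 0 -1; 0 0 0 0 0 0 -1; 0 0 0 0 0 0 -1"}}

```text
clock: 29.85
ee_pos: [0.4788, -0.2038, 0.1304]
tcp_rot: [-2.334, -2.103, 0.0]
wrist_force: [-0.1, -1.0, -1.8]
grip_width: 0.0208
grip_force: 98.8
```

Emit:
{"api": "move_arm", "payload": {"rows": "0 0 -0.1 0 0 0 -1; 0 0 -0.1 0 0 0 -1; 0 0 -0.1 0 0 0 -1; 0 0 -0.1 0 0 0 -1; 0 0 -0.1 0 0 0 -1; 0 0 -0.1 0 0 0 -1; 0 0 -0.1 0 0 0 -1; 0 0 -0.1 0 0 0 -1; 0 0 0 0 0 0 -1; 0 0 0 0 0 0 -1"}}

```text
clock: 30.68
ee_pos: [0.4788, -0.2038, 0.1224]
tcp_rot: [-2.334, -2.103, 0.0]
wrist_force: [0.3, -0.1, -2.0]
grip_width: 0.0211
grip_force: 98.8
```

Emit:
{"api": "move_arm", "payload": {"rows": "0 0 -0.1 0 0 0 -1; 0 0 -0.1 0 0 0 -1; 0 0 -0.1 0 0 0 -1; 0 0 0 0 0 0 -1; 0 0 0 0 0 0 -1"}}

```text
clock: 31.1
ee_pos: [0.4786, -0.2037, 0.1193]
tcp_rot: [-2.333, -2.102, 0.001]
wrist_force: [-1.5, -0.2, -2.1]
grip_width: 0.0206
grip_force: 98.8
```

Emit:
{"api": "move_arm", "payload": {"rows": "-0.04 0 -0.06 0 0 0 -1; -0.02 0 -0.06 0 0 0 -1; -0.02 0 -0.06 0 0 0 -1; -0.02 0 -0.05 0 0 0 -1; 0 0 0 0 0 0 -1; 0 0 0 0 0 0 -1"}}

```text
clock: 31.6
ee_pos: [0.4781, -0.2039, 0.1172]
tcp_rot: [2.334, 2.103, 0.0]
wrist_force: [0.1, 0.4, -1.8]
grip_width: 0.0209
grip_force: 98.8
```

Emit:
{"api": "move_arm", "payload": {"rows": "-0.03 0 -0.05 0 0 0 -1; -0.03 0 -0.05 0 0 0 -1; -0.02 0 -0.05 0 0 0 -1; 0 0 0 0 0 0 -1; 0 0 0 0 0 0 -1"}}

```text
clock: 32.02
ee_pos: [0.478, -0.2042, 0.1162]
tcp_rot: [2.333, 2.102, 0.001]
wrist_force: [2.2, 1.1, 4.0]
grip_width: 0.0209
grip_force: 99.7
```

Emit:
{"api": "move_arm", "payload": {"rows": "-0.03 0 -0.05 0 0 0 -1; -0.03 0 -0.05 0 0 0 -1; -0.02 0 -0.05 0 0 0 -1; 0 0 0 0 0 0 -1; 0 0 0 0 0 0 -1"}}

```text
clock: 32.43
ee_pos: [0.4777, -0.2044, 0.1151]
tcp_rot: [2.332, 2.101, 0.002]
wrist_force: [2.9, 1.3, 7.4]
grip_width: 0.021
grip_force: 100.1
```

Emit:
{"api": "move_arm", "payload": {"rows": "-0.01 0 -0.06 0 0 0 -1; -0.01 0 -0.06 0 0 0 -1; -0.01 0 -0.06 0 0 0 -1; -0.01 0 -0.06 0 0 0 -1; -0.01 0 -0.06 0 0 0 -1; -0.01 0 -0.06 0 0 0 -1; 0 0 0 0 0 0 -1"}}

```text
clock: 33.02
ee_pos: [0.4772, -0.2048, 0.1116]
tcp_rot: [2.331, 2.101, 0.002]
wrist_force: [2.2, 0.7, 8.8]
grip_width: 0.0209
grip_force: 100.1
```

Emit:
{"api": "move_arm", "payload": {"rows": "-0.01 0 -0.06 0 0 0 -1; -0.01 0 -0.06 0 0 0 -1; -0.01 0 -0.06 0 0 0 -1; -0.01 0 -0.06 0 0 0 -1; -0.01 0 -0.06 0 0 0 -1; 0 0 -0.05 0 0 0 -1; 0 0 0 0 0 0 -1; 0 0 0 0 0 0 -1"}}

```text
clock: 33.68
ee_pos: [0.4767, -0.2049, 0.1082]
tcp_rot: [2.331, 2.101, 0.001]
wrist_force: [2.5, -0.2, 8.8]
grip_width: 0.0205
grip_force: 100.1
```

```bash
python3 -c "
from h import *
st()"
```

```text
t 33.68 pos [ 0.4767 -0.2049  0.1082] yaw -5.96 tilt [ 0.17 -0.12] F [ 2.53 -0.19  8.78] M [-0.09 -0.37  0.03] w 0.0205 g 100.1
```

Emit:
{"api": "move_arm", "payload": {"rows": "0 0 0.1 0 0 0 -1; 0 0 0.1 0 0 0 -1; 0 0 0.1 0 0 0 -1; 0 0 0.1 0 0 0 -1; 0 0 0.3 0 0 0 -1; 0 0 0.5 0 0 0 -1; 0 0 0.7 0 0 0 -1; 0 0 0.8 0 0 0 -1; 0 0 1 0 0 0 -1; 0 0 1 0 0 0 -1; 0 0 1 0 0 0 -1; 0 0 0 0 0 0 -1"}}

```text
clock: 34.68
ee_pos: [0.4762, -0.2045, 0.1665]
tcp_rot: [2.332, 2.101, 0.001]
wrist_force: [0.1, -0.1, -1.4]
grip_width: 0.021
grip_force: 98.9
```

Emit:
{"api": "move_arm", "payload": {"rows": "-0.4 -2 0 0 0 -1.5 -1; -0.7 -3 0 0 0 -2 -1; -0.8 -3 0 0 0 -2 -1; -0.8 -3 0 0 0 -2 -1; -0.8 -2 0 0 0 -2 -1; -0.6 -1 0 0 0 -1.9 -1; 0 0 0 0 0 0 -1; 0 0 0 0 0 0 -1; 0 0 0 0 0 0 -1"}}

```text
clock: 35.43
ee_pos: [0.434, -0.3424, 0.1639]
tcp_rot: [-2.529, -1.861, -0.001]
wrist_force: [0.2, 0.4, -2.4]
grip_width: 0.021
grip_force: 98.8
```

```bash
python3 - <<'E'
from h import *
st([.4316,-.3451,.125],-17.36)
f=manip.grab_frame('side');cv2.imwrite('pics/sd.png',f['frame'][...,::-1])
a=cv2.resize(f['frame'][180:265,225:315,::-1],None,fx=7,fy=7,interpolation=cv2.INTER_CUBIC)
cv2.imwrite('pics/e.png',a)
E
```

```text
t 35.43 pos [ 0.434  -0.3424  0.1639] yaw -17.32 tilt [-0.03  0.08] F [ 0.15  0.44 -2.4 ] M [ 0.06 -0.01  0.06] w 0.021 g 98.8
 d cm [-0.24 -0.27 -3.89] dyaw -0.04
```

View pics/e.png

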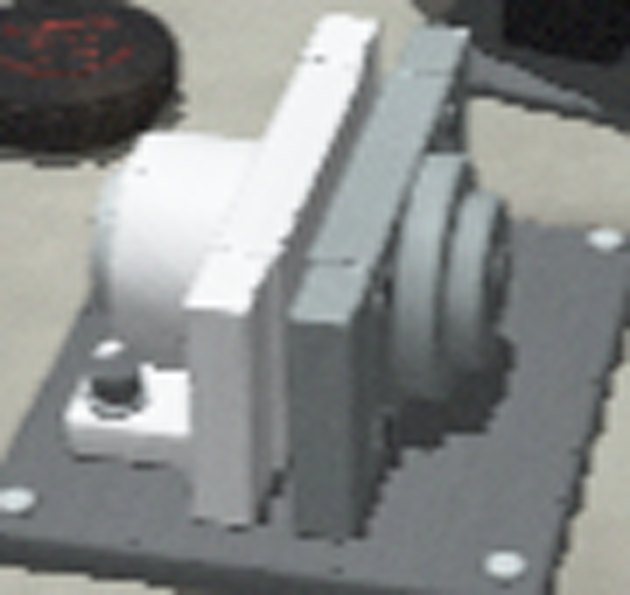

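```bash
cat > gap.py <<'E'
from h import *
f=manip.grab_frame("side")
cv2.imwrite("pics/sd2.png",f["frame"][...,::-1])
A=cv2.cvtColor(cv2.imread("pics/side0.png"),6);B=cv2.cvtColor(cv2.imread("pics/sd2.png"),6)
k=6;up=lambda g:cv2.resize(g,None,fx=k,fy=k,interpolation=cv2.INTER_CUBIC)
a,b=up(A),up(B);O=np.array([.4880,-.1377]);d=np.array([.104,.9946]);n=np.array([.9946,-.104])
def pt(x,y,z): return np.r_[O+n*x+d*y,z]
def track(y,z,x,hw,hh):
    P=pt(x,y,z);J=(proj(f,P-np.r_[n,0]*.001)-proj(f,P))  # px per mm
    u,v=(proj(f,P)*k).astype(int);T=a[v-hh*k:v+hh*k,u-hw*k:u+hw*k];m=14*k
    W=b[v-hh*k-m:v+hh*k+m,u-hw*k-m:u+hw*k+m];r=cv2.matchTemplate(W,T,5)
    best=max((r[int(round(m+s*J[1]*k)),int(round(m+s*J[0]*k))],s) for s in np.arange(-2,12,.1))
    _,mx,_,l=cv2.minMaxLoc(r);return best,"free",np.round((np.array(l)-m)/k,2),"J",J.round(3),round(mx,2)
for nm,y,z,x in(("L end face outer edge",76,50,-18),("L low",76,30,-18),("L top corner",72,80,-18),("R top corner",-76,80,-18),("R top -70",-66,80,-18),("fixed L chk",76,50,18),("fixed R chk",-72,80,14)):
    print(nm,track(y/1e3,z/1e3,x/1e3,4,5))
E
python3 gap.py
```

```text
L end face outer edge ((np.float32(0.97040486), np.float64(6.300000000000008)), 'free', array([-11.  ,  -0.67]), 'J', array([0.562, 0.069]), 0.98)
L low ((np.float32(0.9515577), np.float64(6.100000000000007)), 'free', array([ 3.83, -0.83]), 'J', array([0.556, 0.07 ]), 0.97)
L top corner ((np.float32(0.98382676), np.float64(6.500000000000007)), 'free', array([-11.  ,  -1.33]), 'J', array([0.57 , 0.067]), 0.99)
R top corner ((np.float32(0.29229912), np.float64(7.700000000000008)), 'free', array([-11.5 ,   4.83]), 'J', array([0.502, 0.051]), 0.94)
R top -70 ((np.float32(0.5145276), np.float64(7.000000000000007)), 'free', array([-11.83,   6.17]), 'J', array([0.506, 0.051]), 0.96)
fixed L chk ((np.float32(0.99908775), np.float64(0.10000000000000187)), 'free', array([0., 0.]), 'J', array([0.554, 0.068]), 1.0)
fixed R chk ((np.float32(0.99811995), np.float64(0.10000000000000187)), 'free', array([0., 0.]), 'J', array([0.498, 0.05 ]), 1.0)
```

Left end reads about 6.3 mm in the picture, in line with the depth; the right end is to be rechecked once the arm is away. Now I return the wedge.

Emit:
{"api": "move_arm", "payload": {"rows": "-0.1 -0.1 -1.5 0 0 0 -1; -0.1 -0.1 -2 0 0 0 -1; 0 0 -0.5 0 0 0 -1; 0 0 0 0 0 0 -1; 0 0 0 0 0 0 -1; 0 0 0 0 0 0 -1"}}

```text
clock: 36.03
ee_pos: [0.4328, -0.3459, 0.1249]
tcp_rot: [2.53, 1.861, 0.0]
wrist_force: [-0.5, -0.7, -2.5]
grip_width: 0.0209
grip_force: 98.8
```

```bash
python3 -c "
from h import *
st([.4316,-.3451,.0635],-17.36)"
```

```text
t 36.03 pos [ 0.4328 -0.3459  0.1249] yaw -17.33 tilt [ 0.05 -0.05] F [-0.51 -0.7  -2.49] M [ 0.01  0.   -0.02] w 0.0209 g 98.8
 d cm [-0.12  0.08 -6.14] dyaw -0.03
```

Emit:
{"api": "move_arm", "payload": {"rows": "-0.12 0.08 -0.5 0 0 0 -1; 0 0 -1 0 0 0 -1; 0 0 -0.7 0 0 0 -1; 0 0 -0.5 0 0 0 -1; 0 0 -0.5 0 0 0 -1; 0 0 0 0 0 0 -1"}}

```text
clock: 36.53
ee_pos: [0.4302, -0.3444, 0.0907]
tcp_rot: [-2.529, -1.859, 0.001]
wrist_force: [-0.4, 0.4, -1.5]
grip_width: 0.021
grip_force: 98.8
```

Emit:
{"api": "move_arm", "payload": {"rows": "0 0 -0.5 0 0 0 -1; 0 0 -0.5 0 0 0 -1; 0 0 -0.5 0 0 0 -1; 0 0 -0.5 0 0 0 -1; 0 0 0 0 0 0 -1; 0 0 0 0 0 0 -1"}}

```text
clock: 37.03
ee_pos: [0.4307, -0.3448, 0.0717]
tcp_rot: [-2.531, -1.86, 0.0]
wrist_force: [-0.5, 0.2, -1.8]
grip_width: 0.0209
grip_force: 98.8
```

```bash
python3 -c "
from h import *
st([.4316,-.3451,.0635],-17.36)"
```

```text
t 37.03 pos [ 0.4307 -0.3448  0.0717] yaw -17.37 tilt [-0.04  0.04] F [-0.5   0.17 -1.8 ] M [-0.03 -0.02  0.03] w 0.0209 g 98.8
 d cm [ 0.09 -0.03 -0.82] dyaw 0.01
```

Emit:
{"api": "move_arm", "payload": {"rows": "0.08 -0.03 -0.3 0 0 0 -1; 0 0 -0.3 0 0 0 -1; 0 0 -0.1 0 0 0 -1; 0 0 0 0 0 0 -1; 0 0 -0.1 0 0 0 -1; 0 0 0 0 0 0 -1; 0 0 0 0 0 0 -1"}}

```text
clock: 37.62
ee_pos: [0.4318, -0.3454, 0.0641]
tcp_rot: [2.531, 1.861, -0.0]
wrist_force: [0.1, 0.8, -1.7]
grip_width: 0.0206
grip_force: 98.8
```

```bash
python3 -c "
from h import *
st([.4316,-.3451,.0635],-17.36)"
```

```text
t 37.62 pos [ 0.4318 -0.3454  0.0641] yaw -17.37 tilt [-0. -0.] F [ 0.07  0.84 -1.66] M [-0.01  0.03  0.  ] w 0.0206 g 98.8
 d cm [-0.02  0.03 -0.06] dyaw 0.01
```

Emit:
{"api": "move_arm", "payload": {"rows": "0 0 -0.05 0 0 0 -1; 0 0 0 0 0 0 -1; 0 0 -0.05 0 0 0 -1; 0 0 0 0 0 0 -1; 0 0 0 0 0 0 -1"}}

```text
clock: 38.03
ee_pos: [0.4318, -0.3454, 0.0635]
tcp_rot: [2.531, 1.861, 0.0]
wrist_force: [-0.8, 1.9, 4.3]
grip_width: 0.0212
grip_force: 99.7
```

Emit:
{"api": "move_arm", "payload": {"rows": "0 0 0 0 0 0 -0.4; 0 0 0 0 0 0 -0.2; 0 0 0 0 0 0 0; 0 0 0 0 0 0 0.1; 0 0 0 0 0 0 0.1; 0 0 0 0 0 0 0.1"}}

```text
clock: 38.53
ee_pos: [0.4317, -0.3453, 0.063]
tcp_rot: [-2.531, -1.861, 0.0]
wrist_force: [0.1, 0.2, 0.8]
grip_width: 0.0471
grip_force: 0.0
```

```bash
python3 -c "
from h import *
st()"
```

```text
t 38.53 pos [ 0.4317 -0.3453  0.063 ] yaw -17.36 tilt [-0.01  0.  ] F [0.1  0.18 0.82] M [ 0.01 -0.01  0.03] w 0.0471 g 0.0
```

Emit:
{"api": "move_arm", "payload": {"rows": "0 0 0.5 0 0 0 0.1; 0 0 1.5 0 0 0 0.1; 0 0 3 0 0 0 0.1; 0 0 3.5 0 0 0 0.1; 0 0 3.5 0 0 0 0.1; 0 0 3.5 0 0 0 0.1; 0 -2 3 0 0 0 0.1; -1 -3 1 0 0 0 0.1; -1 -3 0 0 0 0 0.1; 0 0 0 0 0 0 0.1; 0 0 0 0 0 0 0.1; 0 0 0 0 0 0 0.1"}}

```text
clock: 39.53
ee_pos: [0.4114, -0.4246, 0.2578]
tcp_rot: [-2.531, -1.859, -0.001]
wrist_force: [-0.4, 1.1, -0.1]
grip_width: 0.0472
grip_force: 0.0
```

```bash
python3 gap.py; python3 - <<'E'
from h import *
st()
for c in("side","top"):
    f=manip.grab_frame(c)
    for t in("wedge","grease_tin","oil_cap","stand"): print(c,t,[(round(d["score"],2),np.round(d["at"],3).tolist()) for d in manip.look_for(c,t)])
E
```

```text
L end face outer edge ((np.float32(0.9755862), np.float64(6.000000000000007)), 'free', array([-11. ,  -1.5]), 'J', array([0.562, 0.069]), 0.98)
L low ((np.float32(0.94718647), np.float64(6.100000000000007)), 'free', array([ 3.83, -0.83]), 'J', array([0.556, 0.07 ]), 0.97)
L top corner ((np.float32(0.9838794), np.float64(6.200000000000006)), 'free', array([-11.  ,  -1.33]), 'J', array([0.57 , 0.067]), 0.99)
R top corner ((np.float32(0.6408857), np.float64(6.4000000000000075)), 'free', array([-11.5 ,   4.83]), 'J', array([0.502, 0.051]), 0.94)
R top -70 ((np.float32(0.82822967), np.float64(6.700000000000008)), 'free', array([-11.83,   6.17]), 'J', array([0.506, 0.051]), 0.96)
fixed L chk ((np.float32(0.9991661), np.float64(0.10000000000000187)), 'free', array([0., 0.]), 'J', array([0.554, 0.068]), 1.0)
fixed R chk ((np.float32(0.9981984), np.float64(0.10000000000000187)), 'free', array([0., 0.]), 'J', array([0.498, 0.05 ]), 1.0)
t 39.58 pos [ 0.4115 -0.4242  0.2576] yaw -17.36 tilt [-0.04  0.1 ] F [-0.57 -1.26  0.47] M [0.07 0.02 0.04] w 0.0472 g 0.0
side wedge [(0.92, [0.431, -0.332, 0.077])]
side grease_tin [(0.94, [0.519, -0.391, 0.045]), (0.16, [0.477, -0.096, 0.028])]
side oil_cap [(0.98, [0.584, -0.274, 0.026])]
side stand [(0.77, [0.381, 0.103, 0.001]), (0.59, [0.424, -0.324, 0.003]), (0.44, [0.48, -0.098, 0.024])]
top wedge [(0.59, [0.434, -0.343, 0.095])]
top grease_tin [(0.78, [0.519, -0.409, 0.06])]
top oil_cap [(0.81, [0.586, -0.286, 0.021]), (0.62, [0.478, -0.133, 0.029])]
top stand [(0.73, [0.422, -0.339, 0.005]), (0.68, [0.378, 0.083, 0.001])]
```

Both ends are about 6–6.5 mm off, the wedge is back in its stand, and the tin and cap have not moved.

```bash
python3 -c "
from rig import manip
print(manip.sign_off())"
```

```text
the job is handed in; nothing more can be done
None
```

The job is handed in: the cover stands off about 6 mm at the left end and 6–6.5 mm at the right by my estimates, wrist readings while prying stayed under 20 N, the wedge is back in its stand, and the tin and oil cap have not moved.

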